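# Unlock and lift out the router-bit cassette

## Task

Turn the red knob of the dock's keeper about a quarter turn, either way, so that its steel tongue swings clear off the cassette's foot. Then pinch the two orange side catches of the router-bit cassette together, and with them pinched lift the cassette straight out of its dock and hold it up, level and still, about 10 cm above its seat. Finish while still holding it by the pinched catches, and leave everything else on the bench as it is.

Things in the scene. Friction and masses are not known exactly. Their poses are not given: they have to be found in the camera images.
- dock: Fixed plywood dock. Origin on the bench under the middle of the seated cassette; x along the dock, away from the keeper; y left; z up. Base board 222 mm (x -152 to +70) x 110 x 12 mm; the seated cassette stands on it. Guides and walls beside the cassette (1.5 mm play, out to y = +-44 mm) reach 37 mm up; mid-side steel lips (underside 30 mm up, inner edge y = +-30 mm) overhang the catches' teeth.
- keeper (a joint): Angle (rad) of the steel keeper tongue turned by the red knob, on a vertical axis at x = -118 mm of the dock; positive counter-clockwise from above, range +-1.75. At 0 the tongue (14 mm wide, to 52 mm from the axis, top 31 mm above the bench) points to the dock's +x, over the cassette's foot, and holds it down. Starts within 0.2 of 0; clear beyond 0.7 either way. Friction 0.1 N m.
- keeper_grip (a point): Centre of the red knob's grip, on the keeper's axis, 60 mm above the bench. The grip is an upright bar 40 mm long, 12 mm thick, 46 to 70 mm above the bench; this point's x axis runs along the bar, parallel to the tongue and towards its free end; y across the bar; z up.
- cassette: Router-bit cassette: grey plastic block 110 (x) x 34 (y) x 64 (z) mm, 0.25 to 0.6 kg, four green bits on its top (up to 84 mm above its underside), steel foot 20 mm wide, 10 mm high, out to x = -85 mm at the bottom, orange catches at x = 0. Origin: centre of its underside, 12 mm above the bench when seated; axes then as the dock's. The catches' teeth lock it in the dock.
- catch_left (a joint): Inward travel (m) of the orange catch on the cassette's +y side: 0 = sprung out, 0.0055 = pressed fully home. The spring pushes back with 4 N at first and 7 N at the end. Beyond 0.0045 its tooth is clear of the dock's lip.
- catch_right (a joint): The same for the orange catch on the -y side.
- catch_left_pad (a point): Middle of the finger area on the outer face of the left (+y) catch, 50 mm above the cassette's underside. The catch is an upright orange plate 26 mm (x) wide, 4 to 62 mm above the underside; its tooth sticks out 7 mm further, 8 to 16 mm above the underside. The two outer faces are 54 mm apart when sprung out, 43 mm when both are pressed home. Axes as the cassette's.
- catch_right_pad (a point): The same point on the right (-y) catch.
- spare: Bystander: a second grey cassette, same shape, with blue bits and blue catches, standing free on the bench; origin at the centre of its underside.
- board: Bystander, fixed: light wood carving board 240 x 180 x 18 mm; origin at the centre of its underside.
- scallop: Bystander: walnut strip 170 mm long with three round lobes, 16 mm thick, lying loose on the board; origin at its underside.
- zigzag: Bystander: walnut strip 160 mm long with two points, 14 mm thick, lying loose on the board; origin at its underside.
- chisel_a: Bystander: wide chisel, wooden handle, 245 mm long along x, 26 mm high; origin under the blade end of the handle.
- chisel_b: Bystander: narrow chisel, as the other.
- tape: Bystander: yellow round tape measure, 68 mm across, 40 mm high; origin at the centre of its underside.

How it is judged:
On the way, in this order (a step that is already met when the one before it is completed fails the run):
1. the keeper is turned clear of the foot while the cassette is still in its dock ((value of joint keeper above 0.7 rad or value of joint keeper below -0.7 rad) and z of cassette in the frame of dock below 0.02 m), for 0.2 s.
2. both catches are pinched in with the cassette still in its dock (value of joint each of catch_left, catch_right above 0.0035 m and z of cassette in the frame of dock below 0.02 m), for 0.1 s.
At the end, for the whole second after the job is handed in: The keeper is still at least 0.7 rad from 0 either way; both catches are pressed in by more than 3.5 mm; the cassette is held by the fingers (over 4 N), 60 to 188 mm above its seat, within 0.25 rad of level, slower than 0.03 m/s, touching neither the dock nor any bystander ((value of joint keeper above 0.7 rad or value of joint keeper below -0.7 rad) and value of joint each of catch_left, catch_right above 0.0035 m and z of cassette in the frame of dock between 0.072 and 0.2 m and angle between cassette's own z axis and vertical below 0.25 rad and linear speed of cassette below 0.03 m/s and contact force between cassette and the fingers above 4 N and contact force between cassette and dock below 0.2 N and contact force between cassette and board below 0.2 N and contact force between cassette and spare below 0.2 N and contact force between cassette and scallop below 0.2 N and contact force between cassette and zigzag below 0.2 N and contact force between cassette and chisel_a below 0.2 N and contact force between cassette and chisel_b below 0.2 N and contact force between cassette and tape below 0.2 N); the arm keeps its last pose, push and grip.
It fails at once if a bystander (spare cassette, walnut piece, chisel or tape measure) was pushed more than 25 mm or tipped over (distance of any of spare, scallop, zigzag, chisel_a, chisel_b, tape from where it was at the start of the episode above 0.025 m or angle between any of spare, scallop, zigzag, chisel_a, chisel_b, tape's own z axis and vertical above 0.4 rad).
It also fails if it takes over 43 s, if anything falls off the work surface, if the arm or the gripper's body presses on something with over 40 N, if the wrist force passes 120 N, or if a joint passes its speed limit or range.

## Robot

A 6-joint arm with a two-finger parallel gripper is mounted at the origin on the work surface. World frame = base frame: x ahead of the robot, y to its left, z up, the work surface at z = 0. Lengths are in m, angles in rad, forces in N, time in s.
With the tool pointing down it reaches from about 0.35 to 0.775 m from the base axis. Payload 5.5 kg.
Tool frame: the origin (TCP) lies at the very end of the fingers, on their centre line; the grasp point (between the pads) lies behind it (env.hold_point_z is the z of the grasp point in the tool frame, in m); z points along the fingers, y is the line along which they close (so a half turn about z gives the same grasp; the last joint's range is limited). The gripper opens to 85 mm and grips with 20 to 120 N. Pads are 22 mm wide; open, the fingers measure 114 mm over their backs; the gripper's body (76 mm by 85 mm) begins 54 mm behind the grasp point. The pads swing forward as they close: fully open they stand 13 mm farther back than shut.
Start: joints at [1.054, 0.313, 0.046, 1.304, 0, 1.431], TCP at [0.212, 0.535, 0.231] pointing down, gripper open.
Joint ranges: [-2.76, 2.76], [-0.86, 1.69], [-1.03, 1.26], [-2.2, 2.34], [-1.47, 1.5], [-3.14, 3.14]. Speed limits (rad/s): [2.57, 2.57, 3.14, 3.14, 3.14, 3.14].

## Interface

Orientations are given as a unit quaternion [w, x, y, z].
In Python, from workcell import env gives the robot as it stands.
- The arm moves only by the tool arm_command, never from a script. Its argument "rows" is a list of rows, each an object with "delta_pos": the shift along the tool's x, y, z scaled (see below), a list of three; "rot": the turn, a rotation vector about the tool's x, y, z scaled (see below), a list of three; "fingers": the closure, from 0 (fully open) to 1 (shut). A call has 1 to 20 rows; each row shifts and turns the commanded pose from where the row before left it, along the tool's axes as they then stand; what a row does not reach is not made up. The controller multiplies each number of a shift by 0.02 m and each number of a turn by 360 degrees. A row lasts 1/10 s, in which the tool goes at most 50 mm and 8.59 degrees, less where a joint would pass 70% of its speed; a pose out of reach is approached as far as the arm can. A call with a number of a shift or a turn outside -1 to 1 is refused whole. A call with a gripper value outside its range is refused whole. The fingers move at their own pace and stop on an object; "squeeze" is the grip in N (left out, the last holds). Time passes only in rows, so rows that do not move let the fingers close. It gives the time, the measured TCP pose, the force and the opening at its end, in the units of the state.
- env.get_state(): the state, without advancing time (a new reading comes with each control period).
- env.read_camera(name): name is "scene" or "top" or "wrist"; returns (picture, depth): 420x560x3 uint8, blue, green, red; 420x560 float32, m along the optical axis (not along the pixel's ray), 0 where there is no reading.
- env.get_calibration(name): a dict with "mtx" (3x3 intrinsics, pixels), "R" (3x3) and "t" (3): a world point X has camera coordinates R X + t. Camera axes: x right, y down, z forward; pixel columns grow to the right and rows downward; lengths in m; the calibration is good to about 2 mm. A picture is of the moment at which its call begins: read the wrist's pose just before it. get_calibration takes no time and is no camera call; for the wrist camera it gives the pose at the moment of the call.
- env.hand_in(): hands the job in, once; it reports no verdict.
The state is a dict: "clock": time; "joint_pos": joint angles; "qvel": joint speeds; "tau": joint torques, N m; "tcp_pos": TCP position; "orientation": TCP orientation; "wrist_force": force on the tool from outside, world axes, zero at the start; "ft_torque": the same for the moment, N m; "finger_gap": finger opening in m.
Only numpy, scipy, OpenCV 4.12 (cv2) and the standard library are available. Lean on these libraries where they do the work, as an engineer would, in place of code of your own. Each camera call takes 0.05 s, during which the arm holds its last target. There are 200 camera calls.

## Working session

There is one attempt and no reset: what is moved stays moved. The work goes in short steps, Python scripts to look and compute and a tool call to move; the robot and the scene stay as the last step left them, time stands still between calls to the robot, and variables do not carry over. Pictures are saved under pics/ and viewed, on a budget of 10 in all, crops included, one or two more only if the job needs it, and the job is handed in when it is done.

Besides the shell and the picture viewer there is one more tool, called after "Emit:" by a JSON object that holds its "api" and its "payload". arm_command: Moves the arm, as the interface text tells. Shifts and turns lie within -1 to 1; 1 stands for 0.02 m of shift or 360 degrees of turn. Its arguments: {"type":"object","properties":{"rows":{"type":"array","items":{"type":"object","properties":{"delta_pos":{"type":"array","items":{"type":"number","minimum":-1,"maximum":1}},"rot":{"type":"array","items":{"type":"number","minimum":-1,"maximum":1}},"fingers":{"type":"number"}}}},"squeeze":{"type":"number"}},"required":["rows"]}

```bash
ls; mkdir -p pics; cat > h.py <<'E'
import numpy as np, cv2
from workcell import env
def shot(n):
    c=env.get_calibration(n); im,d=env.read_camera(n); return im,d,c
def pts(d,c,mask):
    v,u=np.nonzero(mask&(d>0)); z=d[v,u]; K=np.array(c['mtx'])
    P=np.linalg.inv(K)@np.vstack([u*z,v*z,z])
    return (np.array(c['R']).T@(P-np.array(c['t']).reshape(3,1))).T,u,v
E
python3 - <<'E'
from h import *
s=env.get_state(); print(s, env.hold_point_z)
for n in('top','scene'):
    im,d,c=shot(n); cv2.imwrite(f'pics/{n}0.png',im); np.savez(f'{n}0.npz',im=im,d=d,**{k:np.array(v) for k,v in c.items()})
    hsv=cv2.cvtColor(im,cv2.COLOR_BGR2HSV)
    H,S,V=cv2.split(hsv)
    for nm,m in dict(red=((H<4)|(H>175))&(S>150)&(V>70),orange=(H>=5)&(H<18)&(S>180)&(V>120),green=(H>45)&(H<80)&(S>100)).items():
        P,u,v=pts(d,c,m)
        if len(P): print(n,nm,len(P),u.mean(),v.mean(),np.median(P,0).round(4),P.min(0).round(3),P.max(0).round(3))
E
```

```text
pics
{'clock': 0.0, 'joint_pos': array([ 1.05437617e+00,  3.13995115e-01,  4.49642323e-02,  1.30360477e+00,
       -1.11338630e-05,  1.43119896e+00]), 'qvel': array([ 0.0002219 ,  0.0010223 , -0.0001404 ,  0.0007374 , -0.00200095,
        0.00024344]), 'tau': array([ 3.51908666e-04, -4.80624175e+01,  2.98533511e+01,  1.93372200e-02,
        7.86685609e-05, -2.10818030e-08]), 'tcp_pos': array([0.21133262, 0.53419554, 0.23040586]), 'orientation': array([-2.91006538e-04,  1.87298554e-01,  9.82302604e-01, -8.72423303e-04]), 'wrist_force': array([-0.12275889, -0.36436866,  0.65604874]), 'ft_torque': array([ 0.03405842,  0.018097  , -0.01484122]), 'finger_gap': 0.0856511351588738} -0.0187
top red 851 107.15863689776734 246.52408930669802 [0.3403 0.6475 0.0758] [ 0.242 -0.388 -0.001] [0.864 0.722 0.176]
top orange 6 226.5 203.66666666666666 [0.6475 0.1879 0.0373] [0.64  0.184 0.025] [0.654 0.192 0.068]
top green 108 299.5462962962963 172.82407407407408 [0.6773 0.1859 0.0934] [ 0.59  -0.63  -0.757] [1.208 0.236 0.175]
scene red 1006 471.40258449304173 290.7107355864811 [0.3473 0.6882 0.0713] [ 0.283 -0.386  0.004] [0.861 0.733 0.164]
scene green 87 270.8390804597701 217.79310344827587 [0.6681 0.1985 0.092 ] [ 0.594 -0.439 -0.003] [0.893 0.239 0.176]
```

View pics/top0.png

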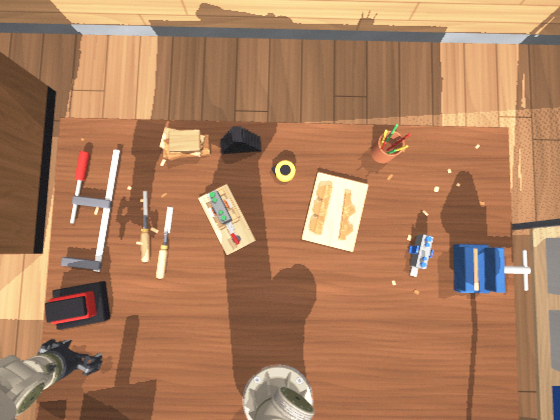

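View pics/scene0.png

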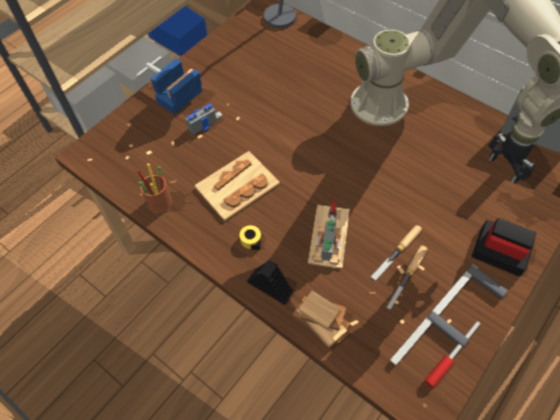

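The top view shows the dock at about (227,218) with the red knob at (235,238). The green bits are up-left of the knob and the board is at (335,210). Next I'll measure the dock in both views.

```bash
python3 - <<'E'
from h import *
for n,(u0,u1,v0,v1) in dict(top=(190,262,175,262),scene=(300,360,195,275)).items():
    z=np.load(f'{n}0.npz'); im,d=z['im'],z['d']; c=z
    roi=np.zeros(d.shape,bool); roi[v0:v1,u0:u1]=1
    H,S,V=cv2.split(cv2.cvtColor(im,cv2.COLOR_BGR2HSV))
    P,u,v=pts(d,c,roi)
    for nm,m in dict(red=((H<5)|(H>174))&(S>150)&(V>60),green=(H>45)&(H<85)&(S>80)).items():
        Q,uu,vv=pts(d,c,m&roi); Q0=Q; Q=Q[Q[:,2]>0.03]
        print(n,nm,len(Q),np.median(Q,0).round(4),Q.min(0).round(3),Q.max(0).round(3))
        if nm=='red': k=np.median(Q,0)
        else: g=np.median(Q,0)
        w=np.linalg.svd(Q[:,:2]-Q[:,:2].mean(0))[2][0]; print('axis deg',np.degrees(np.arctan2(w[1],w[0])))
    for lo,hi in((0.007,0.02),(0.007,.12),(0.066,0.082)):
        Q=P[(P[:,2]>lo)&(P[:,2]<hi)]
        r=cv2.minAreaRect(Q[:,:2].astype(np.float32)); print(n,lo,hi,len(Q),r)
    crop=cv2.resize(im[v0:v1,u0:u1],None,fx=6,fy=6,interpolation=cv2.INTER_CUBIC); cv2.imwrite(f'pics/{n}c.png',crop)
a=cv2.imread('pics/topc.png');b=cv2.imread('pics/scenec.png');b=cv2.copyMakeBorder(b,0,a.shape[0]-b.shape[0],0,0,0)
cv2.imwrite('pics/both.png',np.hstack([a,b])[:600,:800])
E
```

```text
top red 40 [0.5292 0.1515 0.0686] [0.514 0.141 0.046] [0.547 0.165 0.075]
axis deg -146.7426008517593
top green 64 [0.6496 0.2177 0.0915] [0.59  0.183 0.07 ] [0.68  0.236 0.099]
axis deg -151.75082534731618
top 0.007 0.02 1078 ((0.6031822562217712, 0.18575623631477356), (0.2745515704154968, 0.2189604938030243), 12.601401329040527)
top 0.007 0.12 2023 ((0.6031822562217712, 0.18575623631477356), (0.2745515704154968, 0.2189604938030243), 12.601401329040527)
top 0.066 0.082 356 ((0.5966507196426392, 0.19129368662834167), (0.19169464707374573, 0.053750161081552505), 28.239139556884766)
scene red 36 [0.5344 0.1594 0.0687] [0.512 0.144 0.055] [0.552 0.17  0.076]
axis deg 32.59245012352288
scene green 76 [0.6553 0.2239 0.09  ] [0.585 0.187 0.071] [0.682 0.241 0.101]
axis deg 28.22181294170635
scene 0.007 0.02 902 ((0.5941133499145508, 0.19199344515800476), (0.30055734515190125, 0.19859644770622253), 34.4435920715332)
scene 0.007 0.12 1902 ((0.5941133499145508, 0.19199344515800476), (0.30055734515190125, 0.19859644770622253), 34.4435920715332)
scene 0.066 0.082 314 ((0.603702962398529, 0.18818314373493195), (0.19556455314159393, 0.051033779978752136), 35.99447250366211)
```

View pics/both.png

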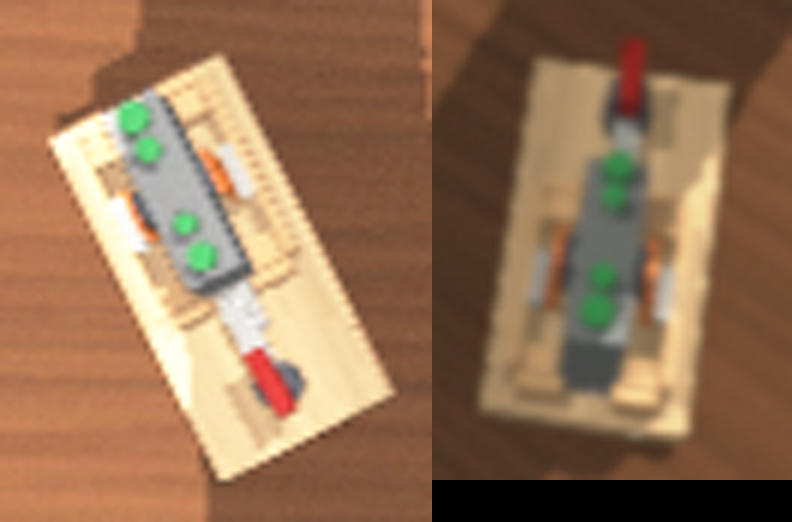

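Dock yaw is about 28–30°, and the knob is near (0.532, 0.156). The bar looks a few degrees further counter-clockwise. I'll move above the knob.

Emit:
{"api": "arm_command", "payload": {"rows": [{"delta_pos":[-1,-0.53,0],"fingers":0},{"delta_pos":[-1,-0.53,0],"fingers":0},{"delta_pos":[-1,-0.53,0],"fingers":0},{"delta_pos":[-1,-0.53,0],"fingers":0},{"delta_pos":[-1,-0.53,0],"fingers":0},{"delta_pos":[-1,-0.53,0],"fingers":0},{"delta_pos":[-1,-0.53,0],"fingers":0},{"delta_pos":[-1,-0.53,0],"fingers":0},{"delta_pos":[-1,-0.53,0],"fingers":0},{"delta_pos":[-1,-0.53,0],"fingers":0},{"delta_pos":[-1,-0.53,0],"fingers":0},{"delta_pos":[-1,-0.53,0],"fingers":0},{"delta_pos":[-1,-0.53,0],"fingers":0},{"delta_pos":[-1,-0.53,0],"fingers":0},{"delta_pos":[-1,-0.53,0],"fingers":0},{"delta_pos":[-1,-0.53,0],"fingers":0},{"delta_pos":[-1,-0.53,0],"fingers":0},{"delta_pos":[-1,-0.53,0],"fingers":0},{"delta_pos":[-1,-0.53,0],"fingers":0},{"delta_pos":[-1,-0.53,0],"fingers":0}]}}

```text
schema error: expected keys delta_pos, rot, fingers
```

Emit:
{"api": "arm_command", "payload": {"rows": [{"delta_pos":[-1,-0.5,0],"rot":[0,0,0],"fingers":0},{"delta_pos":[-0.9,-0.5,0],"fingers":0},{"rot":[0,0,-0.022]},{"rot":[0,0,-0.022]},{"rot":[0,0,-0.022]},{"rot":[0,0,-0.022]},{"rot":[0,0,-0.022]},{"rot":[0,0,-0.022]},{"rot":[0,0,-0.018]},{"rot":[0,0,0]},{"rot":[0,0,0]}]}}

```text
schema error: expected keys delta_pos, rot, fingers
```

```bash
cat >> h.py <<'E'
from scipy.spatial.transform import Rotation as Rn
def pose():
    s=env.get_state(); q=s['orientation']; R=Rn.from_quat([q[1],q[2],q[3],q[0]]).as_matrix(); return s,R
E
python3 - <<'E'
from h import *
s,R=pose(); print(s['clock'],s['tcp_pos'],s['joint_pos'],R.round(4).tolist())
im,d,c=shot('wrist'); cv2.imwrite('pics/w1.png',im); np.savez('w1.npz',im=im,d=d,**{k:np.array(v) for k,v in c.items()})
H,S,V=cv2.split(cv2.cvtColor(im,cv2.COLOR_BGR2HSV))
for nm,m in dict(red=((H<5)|(H>174))&(S>150)&(V>60),green=(H>45)&(H<85)&(S>80),orange=(H>=5)&(H<18)&(S>190)&(V>120)).items():
    Q,u,v=pts(d,c,m); k=(Q[:,2]>.03)&(Q[:,2]<.11); Q=Q[k]
    if len(Q)<5: continue
    w=np.linalg.svd(Q[:,:2]-Q[:,:2].mean(0),full_matrices=False)[2][0]
    print(nm,len(Q),u[k].mean(),v[k].mean(),Q.mean(0).round(4),Q.min(0).round(3),Q.max(0).round(3),np.degrees(np.arctan2(w[1],w[0])))
E
```

```text
0.1 [0.21135093 0.53427895 0.23049654] [ 1.05441850e+00  3.13958026e-01  4.51344504e-02  1.30360370e+00
 -7.20945852e-06  1.43121425e+00] [[-0.9298, 0.3679, -0.0008], [0.3679, 0.9298, -0.0014], [0.0002, -0.0016, -1.0]]
red 4527 421.2507179147338 194.48464766953833 [0.2625 0.6526 0.0901] [0.249 0.595 0.049] [0.317 0.711 0.11 ] -78.15191969497224
```

View pics/w1.png

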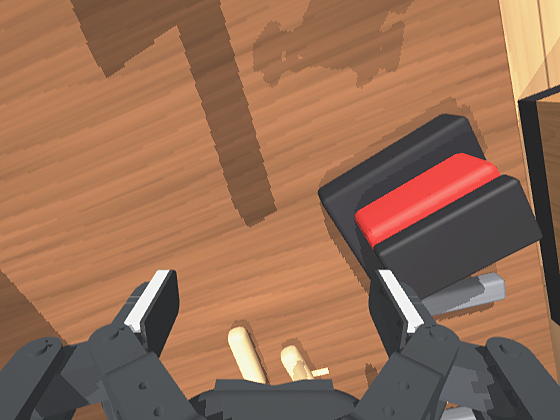

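That view shows only the start area (red block, chisel handles at the bottom). The camera looks to the tool's +x side. Every row needs all keys. I'll fly past the cassette, so that the camera looks back at it and the knob.

Emit:
{"api": "arm_command", "payload": {"rows": [{"delta_pos":[-1,-0.21,0],"rot":[0,0,0],"fingers":0},{"delta_pos":[-1,-0.21,0],"rot":[0,0,0],"fingers":0},{"delta_pos":[-1,-0.21,0],"rot":[0,0,0],"fingers":0},{"delta_pos":[-1,-0.21,0],"rot":[0,0,0],"fingers":0},{"delta_pos":[-1,-0.21,0],"rot":[0,0,0],"fingers":0},{"delta_pos":[-1,-0.21,0],"rot":[0,0,0],"fingers":0},{"delta_pos":[-1,-0.21,0],"rot":[0,0,0],"fingers":0},{"delta_pos":[-1,-0.21,0],"rot":[0,0,0],"fingers":0},{"delta_pos":[-1,-0.21,0],"rot":[0,0,0],"fingers":0},{"delta_pos":[-1,-0.21,0],"rot":[0,0,0],"fingers":0},{"delta_pos":[-1,-0.21,0],"rot":[0,0,0],"fingers":0},{"delta_pos":[-1,-0.21,0],"rot":[0,0,0],"fingers":0},{"delta_pos":[-1,-0.21,0],"rot":[0,0,0],"fingers":0},{"delta_pos":[-1,-0.21,0],"rot":[0,0,0],"fingers":0},{"delta_pos":[-1,-0.21,0],"rot":[0,0,0],"fingers":0},{"delta_pos":[-1,-0.21,0],"rot":[0,0,0],"fingers":0},{"delta_pos":[-1,-0.21,0],"rot":[0,0,0],"fingers":0},{"delta_pos":[-1,-0.21,0],"rot":[0,0,0],"fingers":0},{"delta_pos":[-1,-0.21,0],"rot":[0,0,0],"fingers":0},{"delta_pos":[-1,-0.21,0],"rot":[0,0,0],"fingers":0}]}}

```text
clock: 2.15
tcp_pos: [0.5539, 0.3085, 0.2312]
orientation: [-0.0, 0.187, 0.982, 0.0]
wrist_force: [0.1, -0.3, 0.1]
finger_gap: 0.0853
```

Emit:
{"api": "arm_command", "payload": {"rows": [{"delta_pos":[-1,-0.2,0],"rot":[0,0,0],"fingers":0},{"delta_pos":[-1,-0.2,0],"rot":[0,0,0],"fingers":0},{"delta_pos":[-1,-0.2,0],"rot":[0,0,0],"fingers":0},{"delta_pos":[-1,-0.2,0],"rot":[0,0,0],"fingers":0},{"delta_pos":[-1,-0.2,0],"rot":[0,0,0],"fingers":0},{"delta_pos":[-1,-0.2,0],"rot":[0,0,0],"fingers":0},{"delta_pos":[-0.9,-0.2,0],"rot":[0,0,0],"fingers":0},{"delta_pos":[0,0,0],"rot":[0,0,-0.022],"fingers":0},{"delta_pos":[0,0,0],"rot":[0,0,-0.022],"fingers":0},{"delta_pos":[0,0,0],"rot":[0,0,-0.022],"fingers":0},{"delta_pos":[0,0,0],"rot":[0,0,-0.022],"fingers":0},{"delta_pos":[0,0,0],"rot":[0,0,-0.022],"fingers":0},{"delta_pos":[0,0,0],"rot":[0,0,-0.022],"fingers":0},{"delta_pos":[0,0,0],"rot":[0,0,-0.012],"fingers":0},{"delta_pos":[0,0,0],"rot":[0,0,0],"fingers":0},{"delta_pos":[0,0,0],"rot":[0,0,0],"fingers":0}]}}

```text
clock: 3.75
tcp_pos: [0.671, 0.2322, 0.2311]
orientation: [-0.0, -0.26, 0.966, 0.0]
wrist_force: [0.3, 0.7, -0.4]
finger_gap: 0.0854
```

```bash
cat > look.py <<'E'
from h import *
import sys
t=sys.argv[1]
s,R=pose(); print(s['clock'],s['tcp_pos'],s['joint_pos'],R.round(4).tolist(),s['wrist_force'])
im,d,c=shot('wrist'); cv2.imwrite(f'pics/{t}.png',im); np.savez(f'{t}.npz',im=im,d=d,**{k:np.array(v) for k,v in c.items()})
H,S,V=cv2.split(cv2.cvtColor(im,cv2.COLOR_BGR2HSV))
for nm,m in dict(red=((H<5)|(H>174))&(S>150)&(V>60),green=(H>45)&(H<85)&(S>80),orange=(H>=5)&(H<18)&(S>190)&(V>120)).items():
    Q,u,v=pts(d,c,m); k=(Q[:,2]>.03)&(Q[:,2]<.11); Q=Q[k]
    if len(Q)<5: continue
    w=np.linalg.svd(Q[:,:2]-Q[:,:2].mean(0),full_matrices=False)[2][0]
    print(nm,len(Q),u[k].mean(),v[k].mean(),Q.mean(0).round(4),Q.min(0).round(3),Q.max(0).round(3),np.degrees(np.arctan2(w[1],w[0])))
    if nm=='red':
        T=Q[Q[:,2]>.066]; print('knob top',len(T),cv2.minAreaRect(T[:,:2].astype(np.float32)))
E
python3 look.py w2
```

```text
3.75 [0.67104004 0.23216431 0.23111595] [ 2.20156650e-01  5.99304726e-01  4.89707102e-01  1.46131240e+00
  5.73704969e-05 -3.05678363e-01] [[-0.8649, -0.5019, -0.0001], [-0.5019, 0.8649, 0.0], [0.0001, 0.0001, -1.0]] [ 0.29790478  0.74964965 -0.42541649]
red 276 311.53985507246375 53.55072463768116 [0.5658 0.2273 0.0627] [0.536 0.154 0.03 ] [0.728 0.698 0.072] 71.23598938612945
knob top 191 ((0.5428085923194885, 0.1614868938922882), (0.009315635077655315, 0.011234434321522713), 30.016502380371094)
green 1025 272.4146341463415 137.9151219512195 [0.6338 0.2099 0.0916] [0.588 0.182 0.074] [0.682 0.239 0.097] 28.49787490809386
orange 121 272.7685950413223 134.40495867768595 [0.6319 0.2092 0.0695] [0.609 0.18  0.03 ] [0.655 0.238 0.075] 117.0592886947719
```

View pics/w2.png

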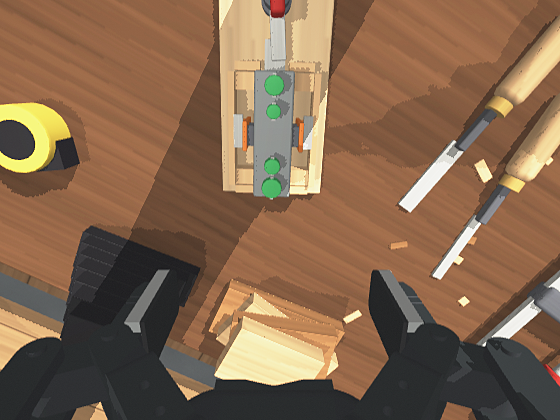

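The view shows the knob's end at (278,8), the block at (273,135) and the orange catches at (240,133) and (302,133). The cassette is at about (0.632, 0.209), yaw 28.5°. Next I'll move to near the knob, with a numeric check.

Emit:
{"api": "arm_command", "payload": {"rows": [{"delta_pos":[1,0,0],"rot":[0,0,0],"fingers":0},{"delta_pos":[1,0,0],"rot":[0,0,0],"fingers":0},{"delta_pos":[1,0,0],"rot":[0,0,0],"fingers":0},{"delta_pos":[1,0,0],"rot":[0,0,0],"fingers":0},{"delta_pos":[1,0,0],"rot":[0,0,0],"fingers":0},{"delta_pos":[1,0,0],"rot":[0,0,0],"fingers":0},{"delta_pos":[0,0,0],"rot":[0,0,0],"fingers":0},{"delta_pos":[0,0,0],"rot":[0,0,0],"fingers":0}]}}

```text
clock: 4.6
tcp_pos: [0.5674, 0.1721, 0.2318]
orientation: [0.001, -0.26, 0.965, 0.0]
wrist_force: [-0.6, 0.3, -1.0]
finger_gap: 0.0854
```

```bash
python3 look.py w3; python3 - <<'E'
from h import *
z=np.load('w2.npz'); P,u,v=pts(z['d'],z,np.ones(z['d'].shape,bool))
H,S,V=cv2.split(cv2.cvtColor(z['im'],cv2.COLOR_BGR2HSV))
k=(P[:,2]>.07)&(P[:,2]<.082)&(np.hypot(P[:,0]-.632,P[:,1]-.209)<.08)&(S[v,u]<70)
print('block',k.sum(),cv2.minAreaRect(P[k][:,:2].astype(np.float32)),np.median(P[k][:,2]))
m=(H>=5)&(H<18)&(S>190)&(V>120); 
P,u,v=pts(z['d'],z,m); k=(P[:,2]>.064)&(P[:,2]<.08)
for a in(u<270,u>=270): print('catch',P[k&a].mean(0),(k&a).sum())
E
```

```text
4.6 [0.56744134 0.17211845 0.231846  ] [ 1.59075317e-01  3.47317247e-01  9.54803262e-02  1.31755511e+00
  1.98607379e-04 -3.67907028e-01] [[-0.8643, -0.5029, 0.0014], [-0.5029, 0.8643, 0.0004], [-0.0014, -0.0003, -1.0]] [-0.60356933  0.26550598 -1.02997628]
red 554 275.99819494584835 136.07942238267148 [0.5287 0.1525 0.0694] [0.511 0.139 0.062] [0.548 0.167 0.072] 32.258522569878075
knob top 551 ((0.5295166969299316, 0.15264564752578735), (0.03852362558245659, 0.011604522354900837), 30.808120727539062)
green 875 272.4262857142857 262.9485714285714 [0.6322 0.2089 0.0903] [0.587 0.181 0.075] [0.679 0.238 0.097] 28.50951760169619
orange 94 264.2340425531915 249.37234042553192 [0.6329 0.1998 0.0663] [0.609 0.18  0.031] [0.656 0.235 0.075] 125.12543892461623
block 3741 ((0.6330820918083191, 0.20954830944538116), (0.10948832333087921, 0.043661873787641525), 27.71990966796875) 0.07525516819789181
catch [0.64435352 0.18752075 0.07313026] 54
catch [0.62188097 0.23192618 0.07287906] 53
```

Knob is at (0.5291, 0.1526), bar at about 31.5°. Descend, grip.

Emit:
{"api": "arm_command", "payload": {"rows": [{"delta_pos":[1,0.12,0.3],"rot":[0,0,-0.0036],"fingers":0},{"delta_pos":[1,0,0.65],"rot":[0,0,0],"fingers":0},{"delta_pos":[0.15,0,1],"rot":[0,0,0],"fingers":0},{"delta_pos":[0,0,1],"rot":[0,0,0],"fingers":0},{"delta_pos":[0,0,1],"rot":[0,0,0],"fingers":0},{"delta_pos":[0,0,1],"rot":[0,0,0],"fingers":0},{"delta_pos":[0,0,1],"rot":[0,0,0],"fingers":0},{"delta_pos":[0,0,1],"rot":[0,0,0],"fingers":0},{"delta_pos":[0,0,1],"rot":[0,0,0],"fingers":0.3},{"delta_pos":[0,0,0.8],"rot":[0,0,0],"fingers":0.5},{"delta_pos":[0,0,0.4],"rot":[0,0,0],"fingers":0.5},{"delta_pos":[0,0,0.3],"rot":[0,0,0],"fingers":0.6},{"delta_pos":[0,0,0],"rot":[0,0,0],"fingers":0.7},{"delta_pos":[0,0,0],"rot":[0,0,0],"fingers":1},{"delta_pos":[0,0,0],"rot":[0,0,0],"fingers":1},{"delta_pos":[0,0,0],"rot":[0,0,0],"fingers":1},{"delta_pos":[0,0,0],"rot":[0,0,0],"fingers":1}], "squeeze": 40}}

```text
clock: 6.35
tcp_pos: [0.529, 0.1524, 0.0424]
orientation: [0.0, -0.272, 0.962, 0.0]
wrist_force: [0.0, 0.8, -6.3]
finger_gap: 0.0211
```

Emit:
{"api": "arm_command", "payload": {"rows": [{"delta_pos":[0,0,0],"rot":[0,0,0],"fingers":1},{"delta_pos":[0,0,0],"rot":[0,0,0],"fingers":1},{"delta_pos":[0,0,0],"rot":[0,0,0],"fingers":1}]}}

```text
clock: 6.65
tcp_pos: [0.529, 0.1523, 0.0424]
orientation: [0.0, -0.272, 0.962, 0.0]
wrist_force: [0.8, 2.8, -5.1]
finger_gap: 0.021
```

The gap of 21 mm, against 12 mm for the bar, says the fingertips hit the hub below 46 mm. I'll open a little, rise 8 mm and close again.

Emit:
{"api": "arm_command", "payload": {"rows": [{"delta_pos":[0,0,0],"rot":[0,0,0],"fingers":0.6},{"delta_pos":[0,0,0],"rot":[0,0,0],"fingers":0.6},{"delta_pos":[0,0,-0.4],"rot":[0,0,0],"fingers":0.6},{"delta_pos":[0,0,0],"rot":[0,0,0],"fingers":1},{"delta_pos":[0,0,0],"rot":[0,0,0],"fingers":1},{"delta_pos":[0,0,0],"rot":[0,0,0],"fingers":1},{"delta_pos":[0,0,0],"rot":[0,0,0],"fingers":1}]}}

```text
clock: 7.35
tcp_pos: [0.5296, 0.1527, 0.0516]
orientation: [0.001, -0.272, 0.962, 0.0]
wrist_force: [-2.4, 1.5, 7.4]
finger_gap: 0.0113
```

Emit:
{"api": "arm_command", "payload": {"rows": [{"delta_pos":[0,0,0],"rot":[0,0,-0.01],"fingers":1},{"delta_pos":[0,0,0],"rot":[0,0,-0.02],"fingers":1},{"delta_pos":[0,0,0],"rot":[0,0,-0.02],"fingers":1},{"delta_pos":[0,0,0],"rot":[0,0,-0.02],"fingers":1},{"delta_pos":[0,0,0],"rot":[0,0,-0.02],"fingers":1},{"delta_pos":[0,0,0],"rot":[0,0,-0.02],"fingers":1},{"delta_pos":[0,0,0],"rot":[0,0,-0.02],"fingers":1},{"delta_pos":[0,0,0],"rot":[0,0,-0.02],"fingers":1},{"delta_pos":[0,0,0],"rot":[0,0,-0.02],"fingers":1},{"delta_pos":[0,0,0],"rot":[0,0,-0.02],"fingers":1},{"delta_pos":[0,0,0],"rot":[0,0,-0.02],"fingers":1},{"delta_pos":[0,0,0],"rot":[0,0,0],"fingers":1},{"delta_pos":[0,0,0],"rot":[0,0,0],"fingers":1}]}}

```text
clock: 8.65
tcp_pos: [0.5304, 0.1524, 0.0517]
orientation: [-0.001, 0.804, -0.594, 0.001]
wrist_force: [0.7, -0.7, 5.8]
finger_gap: 0.0106
```

```bash
python3 - <<'E'
from h import *
s,R=pose(); print(s['joint_pos'],R.round(3).tolist(),s['ft_torque'])
E
```

```text
[ 1.34150968e-01  3.86416109e-01 -3.13105581e-01  8.67824174e-01
  1.71059845e-04 -1.73426793e+00] [[0.293, -0.956, 0.003], [-0.956, -0.293, 0.001], [0.0, -0.003, -1.0]] [ 0.08473385 -0.06071984  0.10342582]
```

Emit:
{"api": "arm_command", "payload": {"rows": [{"delta_pos":[0,0,0],"rot":[0,0,0],"fingers":0.3},{"delta_pos":[0,0,0],"rot":[0,0,0],"fingers":0},{"delta_pos":[0,0,-0.3],"rot":[0,0,0],"fingers":0},{"delta_pos":[0,0,-1],"rot":[0,0,0],"fingers":0},{"delta_pos":[0,0,-1],"rot":[0,0,0],"fingers":0},{"delta_pos":[0,0,-1],"rot":[0,0,0.0186],"fingers":0},{"delta_pos":[0,0,-1],"rot":[0,0,0.02],"fingers":0},{"delta_pos":[0,0,-1],"rot":[0,0,0.02],"fingers":0},{"delta_pos":[0,0,-1],"rot":[0,0,0.02],"fingers":0},{"delta_pos":[0,0,-1],"rot":[0,0,0.02],"fingers":0},{"delta_pos":[0,0,-1],"rot":[0,0,0.02],"fingers":0},{"delta_pos":[0,0,0],"rot":[0,0,0.02],"fingers":0},{"delta_pos":[0,0,0],"rot":[0,0,0.02],"fingers":0},{"delta_pos":[0,0,0],"rot":[0,0,0.02],"fingers":0},{"delta_pos":[0,0,0],"rot":[0,0,0.02],"fingers":0},{"delta_pos":[0,0,0],"rot":[0,0,0.02],"fingers":0},{"delta_pos":[-1,0,0],"rot":[0,0,0],"fingers":0},{"delta_pos":[-1,0,0],"rot":[0,0,0],"fingers":0},{"delta_pos":[-1,0,0],"rot":[0,0,0],"fingers":0},{"delta_pos":[0,0,0],"rot":[0,0,0],"fingers":0}]}}

```text
clock: 10.65
tcp_pos: [0.583, 0.1814, 0.2158]
orientation: [0.0, -0.246, 0.969, 0.0]
wrist_force: [0.6, -0.6, 0.4]
finger_gap: 0.0852
```

```bash
python3 look.py w4; python3 - <<'E'
from h import *
z=np.load('w4.npz'); P,u,v=pts(z['d'],z,np.ones(z['d'].shape,bool))
H,S,V=cv2.split(cv2.cvtColor(z['im'],cv2.COLOR_BGR2HSV))
k=(P[:,2]>.07)&(P[:,2]<.082)&(np.hypot(P[:,0]-.632,P[:,1]-.209)<.08)&(S[v,u]<70)
print('block',k.sum(),cv2.minAreaRect(P[k][:,:2].astype(np.float32)))
m=(H>=5)&(H<18)&(S>190)&(V>100); 
P,u,v=pts(z['d'],z,m); k=(P[:,2]>.064)&(P[:,2]<.08)&(np.hypot(P[:,0]-.632,P[:,1]-.209)<.08)
for a in(u<270,u>=270): print('catch',P[k&a].mean(0),(k&a).sum())
E
```

```text
10.65 [0.58304664 0.18137575 0.21582031] [ 1.70131566e-01  3.87323853e-01  1.14563751e-01  1.29768424e+00
  1.34350881e-04 -3.26618178e-01] [[-0.8791, -0.4766, 0.0003], [-0.4766, 0.8791, 0.0002], [-0.0004, 0.0, -1.0]] [ 0.55185646 -0.57662367  0.36201038]
red 673 273.8736998514116 117.86627043090638 [0.5293 0.153  0.0693] [0.519 0.134 0.064] [0.54  0.173 0.072] 107.51141486854699
knob top 665 ((0.5296128392219543, 0.1531921774148941), (0.01200821716338396, 0.03919738903641701), 17.504549026489258)
green 1001 274.037962037962 253.42857142857142 [0.6319 0.2087 0.0905] [0.587 0.181 0.074] [0.685 0.238 0.097] 28.451469945018072
orange 93 264.51612903225805 238.25806451612902 [0.6322 0.1987 0.0642] [0.609 0.18  0.03 ] [0.655 0.23  0.075] 125.14390752664643
block 2887 ((0.6327502727508545, 0.20925036072731018), (0.10967826843261719, 0.03400443494319916), 28.538660049438477)
catch [0.64289438 0.18649268 0.07268828] 48
catch [0.61441485 0.22664432 0.07168936] 17
```

View pics/w4.png

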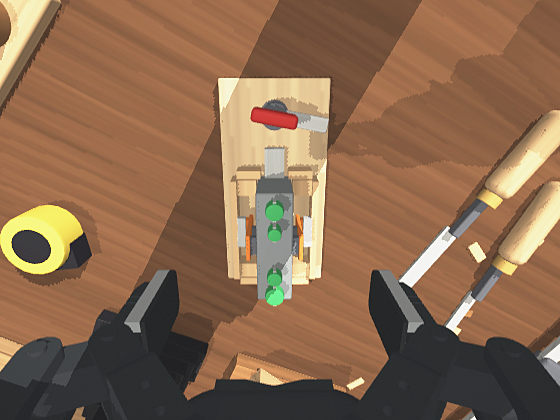

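Knob bar is now 107.4°, so the keeper is about 79° off and the tongue points away sideways at (313,122). The block centre is (0.6328, 0.2093), yaw 28.5°. I'll move over and pinch.

Emit:
{"api": "arm_command", "payload": {"rows": [{"delta_pos":[-1,0.04,0],"rot":[0,0,0],"fingers":0},{"delta_pos":[-1,0,0],"rot":[0,0,0],"fingers":0},{"delta_pos":[-0.855,0,0],"rot":[0,0,0],"fingers":0},{"delta_pos":[0,0,1],"rot":[0,0,0],"fingers":0},{"delta_pos":[0,0,1],"rot":[0,0,0],"fingers":0},{"delta_pos":[0,0,1],"rot":[0,0,0],"fingers":0},{"delta_pos":[0,0,1],"rot":[0,0,0],"fingers":0},{"delta_pos":[0,0,1],"rot":[0,0,0],"fingers":0},{"delta_pos":[0,0,1],"rot":[0,0,0],"fingers":0},{"delta_pos":[0,0,1],"rot":[0,0,0],"fingers":0},{"delta_pos":[0,0,0.8],"rot":[0,0,0],"fingers":0},{"delta_pos":[0,0,0.4],"rot":[0,0,0],"fingers":0},{"delta_pos":[0,0,0.3],"rot":[0,0,0],"fingers":0},{"delta_pos":[0,0,0],"rot":[0,0,0],"fingers":0}]}}

```text
clock: 12.1
tcp_pos: [0.6309, 0.2084, 0.0461]
orientation: [-0.0, -0.246, 0.969, 0.0]
wrist_force: [-0.4, 0.2, -0.3]
finger_gap: 0.0853
```

```bash
python3 - <<'E'
from h import *
s,R=pose(); p=s['tcp_pos']; print(p,R[:,0].round(3),s['wrist_force'], 'err tool xy mm',(R.T@(np.array([.6328,.2093,.046])-p)*1000).round(1))
E
```

```text
[0.6309089  0.20835227 0.0460574 ] [-0.879 -0.476  0.001] [-0.35916832  0.21434192 -0.27454306] err tool xy mm [-2.1 -0.1  0.1]
```

Emit:
{"api": "arm_command", "payload": {"rows": [{"delta_pos":[-0.1,0,0],"rot":[0,0,0],"fingers":0.2},{"delta_pos":[0,0,0],"rot":[0,0,0],"fingers":1},{"delta_pos":[0,0,0],"rot":[0,0,0],"fingers":1},{"delta_pos":[0,0,0],"rot":[0,0,0],"fingers":1},{"delta_pos":[0,0,0],"rot":[0,0,0],"fingers":1},{"delta_pos":[0,0,0],"rot":[0,0,0],"fingers":1},{"delta_pos":[0,0,0],"rot":[0,0,0],"fingers":1},{"delta_pos":[0,0,0],"rot":[0,0,0],"fingers":1}], "squeeze": 60}}

```text
clock: 12.9
tcp_pos: [0.6345, 0.2098, 0.049]
orientation: [0.002, -0.246, 0.969, -0.0]
wrist_force: [-2.3, -1.3, 9.4]
finger_gap: 0.0361
```

The gap reads 36 mm, but 43 mm is expected, and the tool was pushed up 3 mm. I need to look.

```bash
python3 - <<'E'
from h import *
im,d,c=shot('wrist'); s,R=pose(); print(s['finger_gap'],s['wrist_force'],s['tcp_pos'],s['tau'])
a,d,c=shot('scene'); b=cv2.resize(a[190:290,290:370],None,fx=4,fy=4,interpolation=cv2.INTER_CUBIC)
w=cv2.resize(im[100:420,80:480],(480,400))
cv2.imwrite('pics/p.png',np.hstack([w,b]))
E
```

```text
0.03635857637308474 [-2.36180716 -1.04272666  8.69084365] [0.63453605 0.20985086 0.04900881] [ 5.17120730e-03 -5.44012177e+01  2.51510435e+01 -8.88803042e-01
  4.67276888e-02  1.12918450e-02]
```

View pics/p.png

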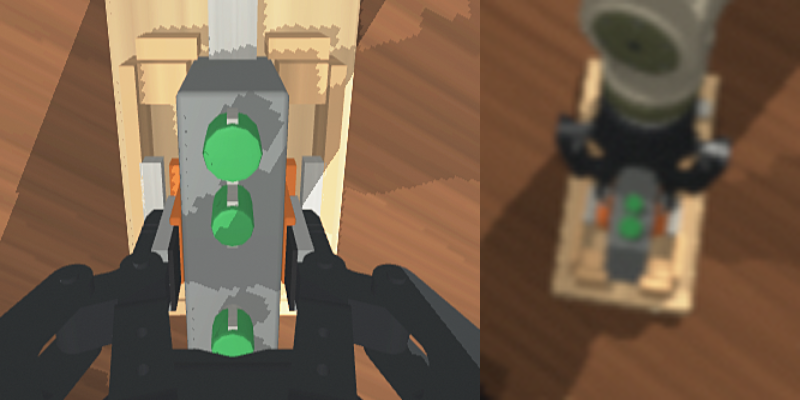

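The pads sit on the orange catch plates on both sides, close against the block. The upward push fits the pads swinging forward as they close. I'll lift gently and watch the force.

Emit:
{"api": "arm_command", "payload": {"rows": [{"delta_pos":[0,0,-0.15],"rot":[0,0,0],"fingers":1},{"delta_pos":[0,0,-0.2],"rot":[0,0,0],"fingers":1},{"delta_pos":[0,0,-0.2],"rot":[0,0,0],"fingers":1},{"delta_pos":[0,0,-0.2],"rot":[0,0,0],"fingers":1},{"delta_pos":[0,0,0],"rot":[0,0,0],"fingers":1},{"delta_pos":[0,0,0],"rot":[0,0,0],"fingers":1}]}}

```text
clock: 13.6
tcp_pos: [0.6331, 0.2095, 0.0612]
orientation: [-0.0, -0.246, 0.969, 0.0]
wrist_force: [0.6, -0.2, -3.1]
finger_gap: 0.036
```

```bash
python3 look.py w5|tail -5
```

```text
5.55767308e-05 -2.97212216e-01] [[-0.8792, -0.4764, -0.0002], [-0.4764, 0.8792, 0.0], [0.0002, 0.0001, -1.0]] [ 0.55661617 -0.2057156  -3.08471223]
red 1661 282.78205900060203 8.592414208308249 [0.5334 0.1596 0.0631] [0.524 0.137 0.047] [0.541 0.173 0.072] 110.79909619677463
knob top 801 ((0.533592700958252, 0.1602015644311905), (0.005092141684144735, 0.030599480494856834), 27.938989639282227)
green 4364 273.3916131989001 269.17644362969753 [0.6115 0.1981 0.1038] [0.586 0.181 0.087] [0.656 0.227 0.109] 28.49375924289887
orange 345 276.7304347826087 279.07246376811594 [0.6276 0.209  0.0735] [0.609 0.18  0.033] [0.652 0.235 0.087] 117.7182291174038
```

The force is −3 N (the weight) and the bits rose 12 mm with the tool, so it is free. Lifting to about 10 cm.

Emit:
{"api": "arm_command", "payload": {"rows": [{"delta_pos":[0,0,-0.3],"rot":[0,0,0],"fingers":1},{"delta_pos":[0,0,-0.4],"rot":[0,0,0],"fingers":1},{"delta_pos":[0,0,-0.5],"rot":[0,0,0],"fingers":1},{"delta_pos":[0,0,-0.5],"rot":[0,0,0],"fingers":1},{"delta_pos":[0,0,-0.5],"rot":[0,0,0],"fingers":1},{"delta_pos":[0,0,-0.5],"rot":[0,0,0],"fingers":1},{"delta_pos":[0,0,-0.5],"rot":[0,0,0],"fingers":1},{"delta_pos":[0,0,-0.5],"rot":[0,0,0],"fingers":1},{"delta_pos":[0,0,-0.4],"rot":[0,0,0],"fingers":1},{"delta_pos":[0,0,-0.3],"rot":[0,0,0],"fingers":1},{"delta_pos":[0,0,0],"rot":[0,0,0],"fingers":1},{"delta_pos":[0,0,0],"rot":[0,0,0],"fingers":1},{"delta_pos":[0,0,0],"rot":[0,0,0],"fingers":1},{"delta_pos":[0,0,0],"rot":[0,0,0],"fingers":1},{"delta_pos":[0,0,0],"rot":[0,0,0],"fingers":1}]}}

```text
clock: 15.15
tcp_pos: [0.633, 0.2095, 0.1488]
orientation: [-0.0, -0.246, 0.969, 0.0]
wrist_force: [-0.3, 0.4, -4.0]
finger_gap: 0.036
```

```bash
python3 look.py w6|tail -5; python3 - <<'E'
from h import *
z=np.load('w6.npz'); P,u,v=pts(z['d'],z,np.ones(z['d'].shape,bool))
S=cv2.cvtColor(z['im'],cv2.COLOR_BGR2HSV)[...,1]; H=cv2.cvtColor(z['im'],cv2.COLOR_BGR2HSV)[...,0]
k=(P[:,2]>.16)&(P[:,2]<.19)&(abs(u-273)<45)&(S[v,u]<60)&(v<330)
A=P[k]; A=A[abs(A[:,2]-np.median(A[:,2]))<.006]; n=np.linalg.svd(A-A.mean(0),full_matrices=False)[2][2]; print(len(A),A.mean(0),'tilt',np.degrees(np.arccos(abs(n[2]))))
m=(H>=5)&(H<18)&(S>190)
P,u,v=pts(z['d'],z,m); k=(P[:,2]>.15)&(P[:,2]<.19); R=pose()[1]
for a in(u<270,u>=270):
  y=(P[k&a]-[.6328,.2093,0])@R[:,1]; print('catch lateral mm',(a&k).sum(),np.percentile(y*1000,[5,50,95]).round(1))
a,d,c=shot('scene'); b=cv2.resize(a[170:290,270:390],(400,400),interpolation=cv2.INTER_CUBIC)
cv2.imwrite('pics/f.png',np.hstack([cv2.resize(z['im'],(400,300)),b[:300]]))
E
```

```text
15.15 [0.63301086 0.20950647 0.14881819] [ 1.99315031e-01  5.24233207e-01  1.63411196e-01  1.21073337e+00
  7.95695042e-05 -2.97252192e-01] [[-0.8792, -0.4764, -0.0008], [-0.4764, 0.8792, -0.0001], [0.0007, 0.0003, -1.0]] [-0.28600955  0.393887   -3.95943665]
red 1600 272.01 31.023125 [0.5309 0.1537 0.068 ] [0.52  0.134 0.048] [0.541 0.173 0.072] 107.41748492333504
knob top 1401 ((0.5299205183982849, 0.1533329337835312), (0.011752668768167496, 0.03972058743238449), 17.40553855895996)
10056 [0.61198654 0.19841946 0.17501746] tilt 0.26669676968061873
catch lateral mm 135 [-20.2 -17.3 -16.9]
catch lateral mm 129 [17.8 18.2 21.1]
```

View pics/f.png

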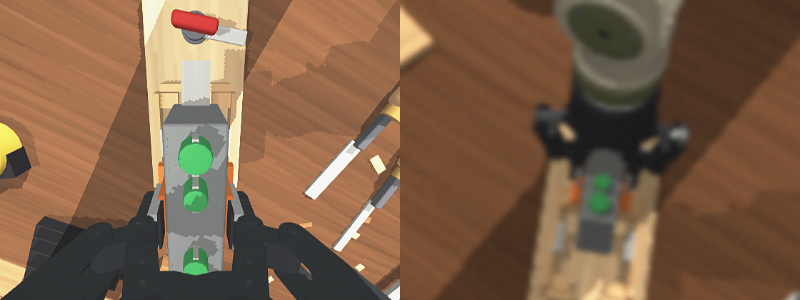

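The cassette is 100 mm up, tilted 0.3°, with the catches in on both sides. The keeper knob is unmoved at 107.4° and the dock is clear below. Handing in.

```bash
python3 -c "
from workcell import env
s=env.get_state(); print(s['clock'],abs(s['qvel']).max(),s['finger_gap']); print(env.hand_in())"
```

```text
15.25 0.003377451127541854 0.036316403244587965
the job is handed in; nothing more can be done
None
```

I turned the keeper's knob about 76° counter-clockwise, which swung the tongue clear. I then pinched both orange catches with 60 N, lifted the cassette straight up and handed in while still holding it, at 15.25 s of the 43 s allowed.

**Last checks:**
- **Keeper:** the knob bar is at 107.4° against the dock's 28.5°, so the keeper sits at about 79° (1.38 rad).
- **Height and level:** the block's top went from 75 to 175 mm, which is 100 mm above its seat. The tilt was about 0.3°, and the joints were almost still.
- **Grip:** the wrist carries about 4 N, in line with the cassette's weight. The pads are on both catches. The catches' outermost visible edges measured 20–21 mm from the centre line, against 21.5 mm expected when fully home.
- **Bystanders:** I never felt contact with any of them. I did not measure them again at the end.

**What disagreed:**
- **Knob grip:** my first grip was too low. The fingers closed on the hub at a 21 mm gap, so I raised the tool 8 mm and gripped again.
- **Finger gap on the catches:** the sensor read 36 mm where 43 mm was expected. I didn't find the cause. The pictures and the free lift still show both catches pressed in.

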